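# Load two print-block blanks into the spring magazine

### The job

Load both wooden blanks lengthwise into the spring magazine, the dark one first and the light one on top of it: press each one's leading end down against the orange spring follower, slide it tilted under the two brass lips to the back wall, and drop its tail behind the brass front stop so that it lies level. Let go, and leave the jar, the stamp and the cup where they are.

Things in the scene. Friction and masses are not known exactly. Their poses are not given: they have to be found in the camera images.
- magazine: Metal magazine fixed to the bench. Origin: centre of the underside, on the bench; its +x is the loading direction (front stop at -x, back wall at +x), z up. All mm here are in this frame. Base plate x -63 to 87, y -55 to 55, 8 thick. Well 44 wide (y -22 to 22), from the front stop's inner face at x -41 to the back wall's inner face at x +42 (its top at z 78).
- front_stop (a point): Middle of the top edge of the brass front stop, magazine frame (-43.5, 0, 62) mm; 5 mm thick (x -46 to -41), y -14 to 14, up from the base plate. It stands only 8 mm below the lips, so a 12 mm blank cannot go in level. From x -46 to -5 the side walls (5 mm thick, y 22 to 27 either side) are cut away to z 42: room for fingers beside a blank.
- mouth (a point): Middle of the front edge of the two brass lips, at their underside: magazine frame (-5, 0, 70) mm. Lips and tall side walls run from x -5 to +42; lips: slot y -14 to 14 between them, underside z 70, top z 76. Before x -5 the well is open above: set a blank's nose there on the follower (or the blank already in), press it down, and slide it under the lips tilted 0.15 to 0.22 rad nose-down.
- follower (a joint): Travel (m) of the orange follower, a 78 x 40 mm plate that stays level: 0 at the top (upper face 0.5 mm under the lips' underside), growing downward, stop at 0.040. Spring 2 N at 0 plus 160 N per m: about 3.8 N with one blank in (0.0115), 5.8 N with two (0.0235). It clamps a blank up against the lips; a blank level behind the stop cannot slide back out.
- follower_top (a point): Centre of the follower's upper face; moves with it.
- dark_blank: Dark brown wooden blank, 80 (x) x 40 (y) x 12 (z) mm, about 45 g, edges rounded 1.5 mm, lies flat on the bench. Origin: centre of its underside. Either end may lead. Must end underneath: home, its origin is at x about 0 to +2, y 0 in the magazine frame.
- light_blank: Pale wooden blank, same size and frame. Must end on top of the dark one, against the lips (origin at z about 58 mm, the dark one's then at about 46 mm).
- varnish_jar: Bystander: jar with a steel cap, 60 mm across, 75 mm tall; origin: centre of the underside.
- print_stamp: Bystander: stamp, green block 70 x 70 x 28 mm with a dark wooden knob handle to 75 mm height; origin: centre of the underside.
- pencil_cup: Bystander: blue ceramic cup, 70 mm across, 90 mm tall; origin: centre of the underside.

How it is judged:
By the outcome, as a careful person would: the job done as asked, in the order asked, and still so for the second after the job is handed in, with the robot touching nothing.
It also fails if it takes over 67 s, if anything falls off the work surface, if the arm or the gripper's body presses on something with over 40 N, if the wrist force passes 120 N, or if a joint passes its speed limit or range.

### The arm

A 6-joint arm with a two-finger parallel gripper is mounted at the origin on the work surface. World frame = base frame: x ahead of the robot, y to its left, z up, the work surface at z = 0. Lengths are in m, angles in rad, forces in N, time in s.
With the tool pointing down it reaches from about 0.35 to 0.85 m from the base axis. Payload 8.1 kg.
Tool frame: the origin (TCP) lies on the mounting face of the last link; the fingertips stand 186 mm ahead of it and the grasp point (between the pads) lies 167 mm ahead of it (robot.finger_overhang is the distance from the TCP to the fingertips, in m); z points along the fingers, y is the line along which they close (so a half turn about z gives the same grasp; the last joint's range is limited). The gripper opens to 93 mm and grips with 3 to 60 N. Pads are 15 mm wide; open, the fingers measure 128 mm over their backs; the gripper's body (75 mm by 188 mm) begins 65 mm behind the grasp point.
Start: joints at [1.025, 0.13, 1.488, -0, 1.523, -0.085], TCP at [0.267, 0.537, 0.405] pointing down, gripper open.
Joint ranges: [-2.96, 2.96], [-0.89, 2.26], [0.02, 2.5], [-1.34, 4.48], [0, 2.73], [-2.66, 2.66]. Speed limits (rad/s): [2.39, 2.39, 2.79, 3.14, 3.14, 3.14].

### API

Orientations are given as a rotation vector (axis times angle).
In Python, from plant import readout, read_camera, get_calibration, job, robot gives the robot as it stands.
- The arm moves only by the shell command python3 -m handwheel 'ROWS' [FORCE]. ROWS is JSON, a list of rows, each a list of 5 numbers: the shift along the world's x, y, z in cm, then the turn about the world's z in rad, then the closure, from 0 (fully open) to 1 (shut). In form: [[tx, ty, tz, spin, gripper], ...]. A call has 1 to 10 rows; each row shifts and turns the commanded pose from where the row before left it; what a row does not reach is not made up. A row lasts 1/8 s, in which the tool goes at most 62.5 mm and 10.7 degrees, less where a joint would pass 70% of its speed; a pose out of reach is approached as far as the arm can. A call is refused whole if a number of a shift passes 6.25 or a number of a turn 0.188, either way. A call with a gripper value outside its range is refused whole. The fingers move at their own pace and stop on an object; FORCE is the grip in N (left out, the last holds). Time passes only in rows, so rows that do not move let the fingers close. It gives the time, the measured TCP pose, the force, the opening and the grip force at its end, in the units of the state.
- readout.read_state(): the state, without advancing time (a new reading comes with each control period).
- read_camera(name): name is "side" or "top"; returns the picture (480x640x3 uint8, red, green, blue); there is no depth.
- get_calibration(name): a dict with "fovy" (degrees; the focal length in pixels is half the picture's height over the tangent of half this angle, whatever the lens; pixels are square), "cx", "cy" (the principal point, pixels), "dist_coeffs" ([k1, k2, p1, p2, k3] as OpenCV has them; the pictures are not rectified), "pose" (4x4, takes a point from camera to world coordinates). Camera axes: x right, y down, z forward; pixel columns grow to the right and rows downward; lengths in m; the calibration is good to about 2 mm. A picture is of the moment at which its call begins. get_calibration takes no time and is no camera call.
- job.close_job(): hands the job in; it is judged then, once.
The state is a dict: "t": time; "q": joint angles; "dq": joint speeds; "joint_torque": joint torques, N m; "tool_pos": TCP position; "orientation": TCP orientation; "force": force on the tool from outside, world axes, zero at the start; "wrist_torque": the same for the moment, N m; "opening": finger opening in m; "gripper_force": force on a finger pad.
Only numpy, scipy, OpenCV 4.12 (cv2) and the standard library are available. Lean on these libraries where they do the work, as an engineer would, in place of code of your own. Each camera call takes 0.05 s, during which the arm holds its last target. There are 200 camera calls.

## Working session

There is one attempt and no reset: what is moved stays moved. The work goes in short steps, Python scripts to look and compute and a shell command to move; the robot and the scene stay as the last step left them, time stands still between calls to the robot, and variables do not carry over. Pictures are saved under pics/ and viewed, at most 10 in all, crops included, and the job is handed in when it is done.

```bash
mkdir -p pics; ls; python3 - <<'E'
from plant import readout, read_camera, get_calibration, job, robot
import cv2
for n in("top","side"):
    cv2.imwrite(f"pics/{n}0.png",read_camera(n)[:,:,::-1]); print(n,get_calibration(n))
print(readout.read_state())
E
```

```text
pics
top {'fovy': 52.22809897429126, 'cx': 318.7676135019466, 'cy': 240.23117482158628, 'dist_coeffs': array([-0.00497968,  0.        ,  0.        ,  0.        ,  0.        ]), 'pose': array([[ 0.01062295, -0.98850945,  0.15078537,  0.45057901],
       [-0.99994166, -0.01020622,  0.00353742,  0.00960283],
       [-0.00195782, -0.15081415, -0.98856019,  1.03485323],
       [ 0.        ,  0.        ,  0.        ,  1.        ]])}
side {'fovy': 55.942788535159444, 'cx': 323.1958116918025, 'cy': 236.60936959373902, 'dist_coeffs': array([-0.02131719,  0.        ,  0.        ,  0.        ,  0.        ]), 'pose': array([[-0.98803996, -0.12979545,  0.08324767,  0.54505473],
       [-0.15343123,  0.77376823, -0.61460685,  0.57955972],
       [ 0.01535877, -0.62002893, -0.78442861,  0.77278303],
       [ 0.        ,  0.        ,  0.        ,  1.        ]])}
{'t': 0.1, 'q': array([ 1.02461782e+00,  1.31093994e-01,  1.48914338e+00,  2.46205317e-05,
        1.52299116e+00, -8.53986879e-02]), 'dq': array([-8.42499774e-05, -1.84185588e-03, -1.11607003e-03,  9.43226263e-04,
        1.49224932e-03, -5.15185220e-04]), 'joint_torque': array([ 1.54389977e-04, -5.61341214e+01, -4.93096197e+01,  7.68902223e-02,
        2.91452726e-02,  6.37003154e-06]), 'tool_pos': array([0.2666611 , 0.53726822, 0.40380193]), 'orientation': array([-7.17285392e-01, -3.05806498e+00,  2.43016650e-03]), 'force': array([-0.04375151, -0.20426398, -0.10203484]), 'wrist_torque': array([-0.02328551,  0.01217644, -0.06544221]), 'gripper_force': 0.0, 'opening': 0.09294328272849868}
```

View pics/top0.png

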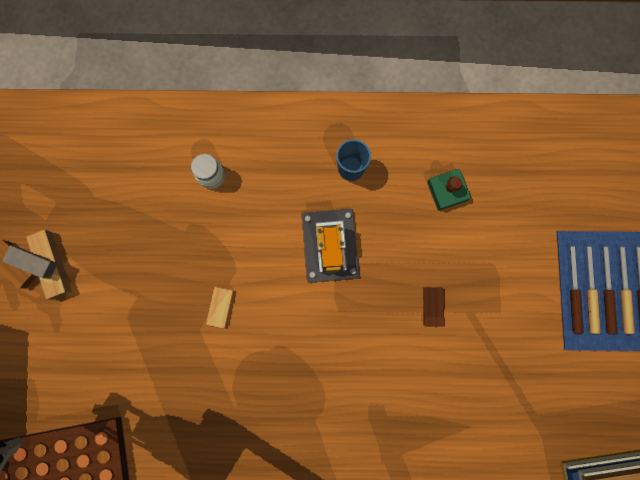

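View pics/side0.png

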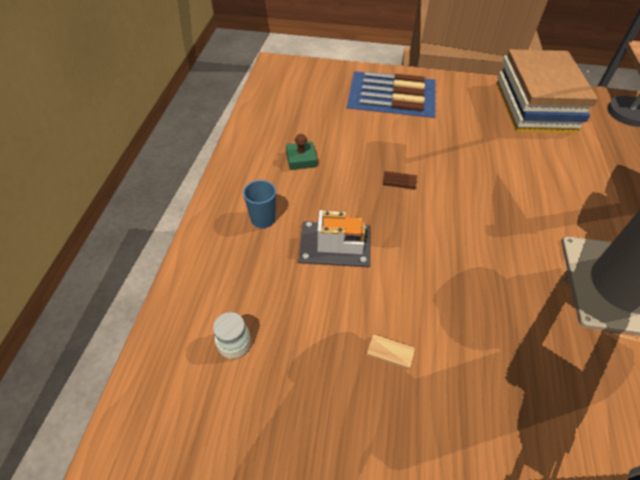

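Top view: magazine at about (331,246) with loading direction up (+x), dark blank (434,307), light blank (220,307). The side view shows the same, with nothing in the way.

```bash
cat > h.py <<'E'
import numpy as np, cv2
from plant import readout, read_camera, get_calibration, job, robot
def K(c):
    f=240/np.tan(np.radians(c["fovy"]/2)); return np.array([[f,0,c["cx"]],[0,f,c["cy"]],[0,0,1]])
def cast(name,px,z):
    c=get_calibration(name); p=cv2.undistortPoints(np.float64(px).reshape(-1,1,2),K(c),c["dist_coeffs"])[:,0]
    d=np.c_[p,np.ones(len(p))]@c["pose"][:3,:3].T; o=c["pose"][:3,3]
    return (o+d*((z-o[2])/d[:,2])[:,None])[:,:2]
def big(m,box):
    x0,y0,x1,y1=box; k=np.zeros_like(m); k[y0:y1,x0:x1]=m[y0:y1,x0:x1]
    n,l,s,_=cv2.connectedComponentsWithStats(k); i=1+s[1:,4].argmax()
    return (l==i).astype(np.uint8)
def rect(name,m,z):
    c=max(cv2.findContours(m,cv2.RETR_EXTERNAL,cv2.CHAIN_APPROX_NONE)[0],key=cv2.contourArea)
    (cx,cy),(w,h),a=cv2.minAreaRect((cast(name,c,z)*1000).astype(np.float32))
    if w<h: w,h,a=h,w,a+90
    return np.round([cx,cy,w,h,(a+90)%180-90],1)
E
python3 - <<'E'
from h import *
t=cv2.imread("pics/top0.png"); s=cv2.imread("pics/side0.png")
def up(im,b,k): return cv2.resize(im[b[1]:b[3],b[0]:b[2]],None,fx=k,fy=k,interpolation=cv2.INTER_NEAREST)
a=up(t,(295,200,365,290),6); b=up(s,(290,200,380,275),4)
c=np.zeros((600,800,3),np.uint8); c[:540,:420]=a; c[:300,430:790]=b
c[310:490,430:550]=up(t,(205,283,235,328),4); c[310:490,560:680]=up(t,(420,283,450,328),4)
cv2.imwrite("pics/crop.png",c)
for im,n,bx in((t,"top",((300,200,365,290),(200,280,240,335),(415,280,455,335))),(s,"side",((290,215,380,275),(360,330,420,372),(378,166,422,194)))):
    H=cv2.cvtColor(im,cv2.COLOR_BGR2HSV)
    for k,bb in zip("MLD",bx):
        sub=H[bb[1]:bb[3],bb[0]:bb[2]].reshape(-1,3)
        m={"M":(H[:,:,1]<90),"L":(H[:,:,1]<150)&(H[:,:,2]>110),"D":(H[:,:,2]<105)}[k].astype(np.uint8)
        m=big(m,bb); print(n,k,m.sum(),rect(n,m,.004 if k=="M" else .006))
print(np.percentile(sub,[5,50,95],axis=0))
E
```

```text
top M 2528 [598.4 -10.4 148.8 109.3   5.4]
top L 521 [464.2 219.7  78.6  40.  -10.5]
top D 841 [ 470.9 -227.2   81.    43.9   -1.2]
side M 2384 [600.7 -20.6 147.3 132.6   5.2]
side L 1101 [465.6 219.   83.4  46.8 -10.7]
side D 357 [ 472.  -223.2   76.7   43.9   -0.7]
[[  9. 156.  83.]
 [ 13. 159. 164.]
 [ 13. 163. 196.]]
```

View pics/crop.png

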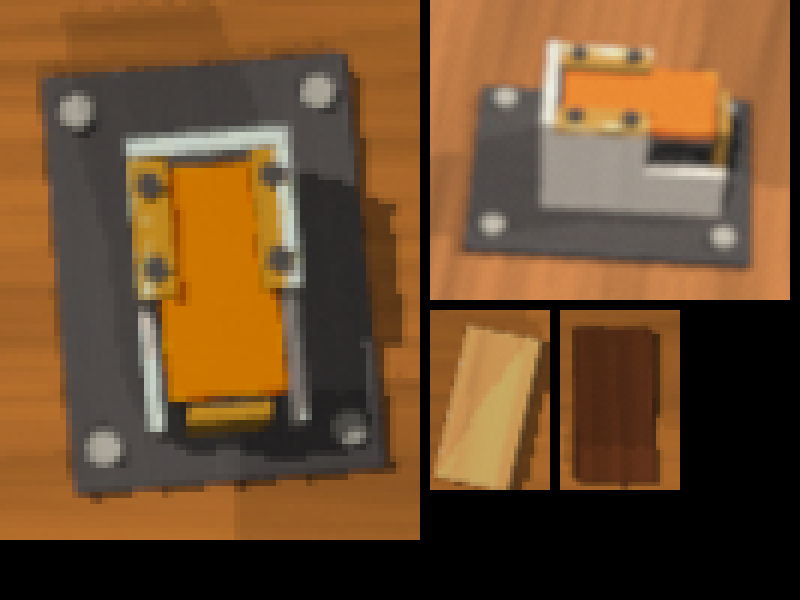

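The crop shows the magazine turned about 5°, with four pale screws visible in both views, and the dark blank has a thin shadow on its right edge. I'll refine the magazine pose from the screws and lips.

```bash
python3 - <<'E'
from h import *
for n,S in (("top",((77,111),(318,91),(103,447),(350,428))),("side",((505-430,95),(738-430,105),(492-430,222),(723-430,236)))):
    im=cv2.imread(f"pics/{n}0.png"); g=im.max(2).astype(float)
    ox,oy,k=(295,200,6) if n=="top" else (290,200,4)
    P=[]
    for u,v in S:
        u0,v0=ox+u/k-.5,oy+v/k-.5; i,j=int(round(v0)),int(round(u0)); r=5
        w=g[i-r:i+r+1,j-r:j+r+1]; w=np.clip(w-np.median(w)-25,0,None)
        yy,xx=np.mgrid[i-r:i+r+1,j-r:j+r+1]; w[np.hypot(yy-v0,xx-u0)>4]=0
        P.append([(w*xx).sum()/w.sum(),(w*yy).sum()/w.sum()])
    Q=cast(n,P,.0095)*1000; print(n,np.round(P,1).tolist(),np.round(Q,1).tolist(),Q.mean(0).round(1))
    H=cv2.cvtColor(im,cv2.COLOR_BGR2HSV)
    m=((H[:,:,0]>8)&(H[:,:,0]<17)&(H[:,:,1]>215)&(H[:,:,2]>150)).astype(np.uint8)
    m=big(m,(310,215,350,275) if n=="top" else (315,210,372,240))
    print("follower",m.sum(),rect(n,m,.0695))
# dark blank with tighter threshold
for n,b in(("top",(415,280,455,335)),("side",(378,166,422,194))):
    im=cv2.imread(f"pics/{n}0.png")
    for th in(95,110,125):
        m=big((im[:,:,2]<th).astype(np.uint8)&(im[:,:,2]>im[:,:,0]*1.0).astype(np.uint8),b); print(n,th,rect(n,m,.006))
E
```

```text
top [[307.0, 218.0], [347.4, 214.7], [311.9, 274.2], [353.5, 272.3]] [[654.7, 38.8], [662.7, -47.3], [534.7, 26.9], [539.8, -60.4]] [598.  -10.5]
follower 11 [6.025e+02 1.700e+00 1.620e+01 2.000e+00 5.000e-01]
side [[308.6, 223.5], [363.3, 225.2], [305.2, 255.5], [362.9, 258.7]] [[663.5, -49.5], [544.0, -64.6], [655.2, 37.4], [535.7, 25.5]] [599.6 -12.8]Traceback (most recent call last):
  File "<stdin>", line 14, in <module>
  File "h.py", line 11, in big
    n,l,s,_=cv2.connectedComponentsWithStats(k); i=1+s[1:,4].argmax()
                                                     ~~~~~~~~~~~~~~^^
ValueError: attempt to get argmax of an empty sequence
```

```bash
python3 -m handwheel '[[2.2,-5.5,0,0.044,0],[2.2,-5.5,0,0.044,0],[2.2,-5.5,0,0.044,0],[2.2,-5.5,0,0.044,0],[2.2,-5.5,0,0.044,0],[2.2,-5.5,0,0.044,0],[2.2,-5.5,0,0.044,0],[2.2,-5.5,0,0.044,0],[2.2,-5.5,0,0.044,0],[2.2,-5.5,0,0.044,0]]' 20; python3 -m handwheel '[[0.4,-5.2,-2,0,0],[0,-5.2,-3,0,0],[0,-5.2,-4,0,0],[0,-5.2,-4,0,0],[0,0,-4,0,0],[0,0,0,0,0]]'
cat > st.py <<'E'
from h import *
from scipy.spatial.transform import Rotation as R
s=readout.read_state(); M=R.from_rotvec(s["orientation"]).as_matrix()
tip=s["tool_pos"]+M[:,2]*robot.finger_overhang
p=tip[:2]*1000-[586.9,-12.75]; c,d=np.cos(.096),np.sin(.096)
print("t",round(s["t"],2),"tip mm",(tip*1000).round(1),"mag",np.round([c*p[0]+d*p[1],-d*p[0]+c*p[1]],1),"toolxyaw",np.round(np.arctan2(M[1,1],M[0,1])-np.pi/2,4),"z",M[:,2].round(3),"F",s["force"].round(1),"open",round(s["opening"]*1000,1),"gf",round(s["gripper_force"],1))
E
python3 st.py
```

```text
t: 1.35
tool_pos: [0.487, -0.0145, 0.4046]
orientation: [0.031, 3.141, 0.0]
force: [0.5, 0.6, 0.4]
opening: 0.0931
gripper_force: 0.0
t: 2.1
tool_pos: [0.4886, -0.2151, 0.2345]
orientation: [-0.035, -3.134, -0.006]
force: [-0.5, 0.0, -0.1]
opening: 0.093
gripper_force: 0.0
t 2.1 tip mm [ 487.3 -214.3   48.4] mag [-118.5 -191.1] toolxyaw -0.0221 z [-0.007  0.004 -1.   ] F [-0.5  0.  -0.1] open 93.0 gf 0.0
```

```bash
python3 -m handwheel '[[0,-0.5,-1.5,0,0],[0,0,-1,0,0],[0,0,0,0,0]]' >/dev/null; python3 st.py
```

```text
t 2.48 tip mm [ 490.7 -220.2   27.3] mag [-115.6 -197.3] toolxyaw -0.0202 z [-0.  0. -1.] F [ 0.1 -0.3  0.7] open 93.1 gf 0.0
```

```bash
python3 -m handwheel '[[0,0,0,0,0],[0,-0.4,-1.6,0,0],[0,0,0,0,0],[0,0,0,0,0]]' >/dev/null; python3 st.py
```

```text
t 2.98 tip mm [ 490.4 -224.6   11. ] mag [-116.3 -201.6] toolxyaw -0.021 z [-0.001  0.    -1.   ] F [-0.5  0.7  0. ] open 93.0 gf 0.0
```

```bash
python3 -m handwheel '[[0.1,0,-0.9,0,0],[0,0,0,0,0.5],[0,0,0,0,0.7],[0,0,0,0,0.7],[0,0,0,0,0.7],[0,0,0,0,0.7]]' 25 >/dev/null; python3 st.py
```

```text
t 3.73 tip mm [ 491.9 -224.7    2.6] mag [-114.9 -201.8] toolxyaw -0.0207 z [ 0. -0. -1.] F [ 0.4 -0.3  0.7] open 47.6 gf 0.0
```

```bash
python3 -m handwheel '[[0,0,0,0,0.8],[0,0,0,0,0.8],[0,0,3,0,0.8],[0,0,3.5,0,0.8],[0.6,2,3,0.03,0.8],[1.5,4,0,0.03,0.8],[1.5,5,0,0.03,0.8],[1.5,5,0,0.027,0.8],[1.5,4.9,0,0,0.8],[0,0,0,0,0.8]]' 25; python3 -m handwheel '[[0,0,0,0,0.8],[0,0,0,0,0.8]]' >/dev/null; python3 st.py; python3 - <<'E'
from h import *
t=read_camera("top")[:,:,::-1]; s=read_camera("side")[:,:,::-1]
cv2.imwrite("pics/top1.png",t);cv2.imwrite("pics/side1.png",s)
c=np.zeros((540,800,3),np.uint8)
c[:,:390]=cv2.resize(t[195:285,300:365],(390,540)); c[:400,400:]=cv2.resize(s[180:280,290:390],(400,400)); cv2.imwrite("pics/c1.png",c)
E
```

```text
t: 4.97
tool_pos: [0.5582, -0.0125, 0.2834]
orientation: [-0.158, 3.138, 0.001]
force: [-0.7, 0.1, -0.8]
opening: 0.0398
gripper_force: 25.0
t 5.22 tip mm [557.5 -16.8  97.3] mag [-29.7  -1.3] toolxyaw 0.0949 z [-0. -0. -1.] F [ 0.2 -0.2 -0.5] open 40.0 gf 25.0
```

View pics/c1.png

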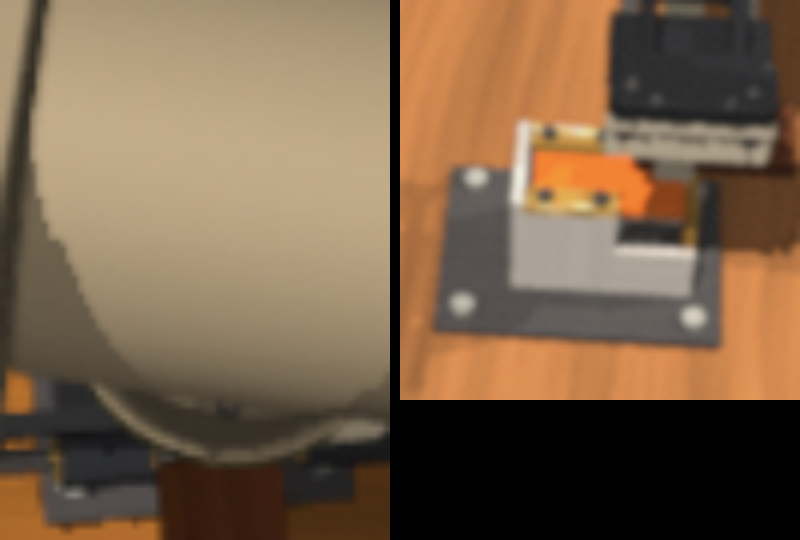

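The arm hides most of the top view, but the blank's tail is visible below it (columns about 326–347 at rows 273–285). I'll measure its lateral offset in that same camera.

```bash
python3 - <<'E'
from h import *
t=cv2.imread("pics/top1.png").astype(int)
for r in (276,280,284,288,290,292): print(r,[tuple(t[r,c,::-1]) if 0 else int(t[r,c,2]) for c in range(318,358)])
print([int(v) for v in t[270:310,337,2]])
E
```

```text
276 [68, 71, 80, 82, 82, 84, 83, 76, 59, 54, 56, 55, 51, 50, 51, 52, 53, 56, 58, 54, 51, 53, 53, 55, 57, 58, 58, 58, 60, 43, 37, 36, 36, 36, 36, 35, 37, 36, 37, 36]
280 [81, 80, 79, 79, 76, 76, 76, 75, 61, 56, 56, 56, 54, 51, 52, 52, 53, 56, 57, 56, 54, 53, 54, 54, 57, 58, 58, 59, 60, 59, 71, 74, 74, 74, 74, 73, 75, 74, 73, 73]
284 [176, 177, 177, 177, 178, 178, 178, 179, 133, 73, 54, 56, 55, 49, 50, 52, 54, 54, 57, 58, 56, 52, 53, 53, 55, 57, 58, 58, 59, 63, 76, 80, 80, 80, 80, 80, 79, 79, 80, 80]
288 [186, 186, 187, 186, 186, 186, 186, 186, 185, 110, 54, 56, 55, 52, 50, 83, 94, 94, 98, 100, 99, 93, 92, 94, 97, 101, 102, 102, 104, 108, 79, 77, 81, 80, 81, 81, 81, 81, 80, 80]
290 [183, 184, 184, 183, 185, 185, 184, 185, 184, 127, 75, 92, 77, 60, 79, 86, 89, 91, 96, 99, 95, 91, 86, 86, 79, 73, 70, 67, 70, 67, 79, 83, 84, 83, 83, 83, 83, 83, 83, 83]
292 [170, 171, 170, 169, 170, 170, 170, 168, 169, 150, 141, 144, 143, 161, 167, 168, 153, 147, 151, 154, 156, 107, 80, 80, 80, 80, 80, 80, 80, 79, 80, 79, 78, 79, 79, 78, 79, 79, 77, 78]
[90, 96, 54, 52, 54, 55, 54, 55, 55, 57, 56, 56, 57, 57, 58, 57, 57, 71, 100, 100, 99, 118, 154, 144, 146, 150, 153, 150, 151, 155, 160, 162, 159, 156, 157, 162, 164, 164, 170, 178]
```

```bash
python3 - <<'E'
from h import *
c,d=np.cos(.096),np.sin(.096)
for o in ([586.3,-11.6],):
  for px in ([325.6,276],[346.7,276],[325.7,280],[347.4,280],[326.1,284],[347.5,284],[337,286.8]):
    p=cast("top",[px],.1065)[0]*1000-o; print(px,np.round([c*p[0]+d*p[1],-d*p[0]+c*p[1]],1))
E
```

```text
[325.6, 276] [-61.3  16.8]
[346.7, 276] [-64.7 -23.1]
[325.7, 280] [-68.9  17.3]
[347.4, 280] [-72.4 -23.7]
[326.1, 284] [-76.5  17.2]
[347.5, 284] [-79.9 -23.2]
[337, 286.8] [-83.5  -2.9]
```

```bash
python3 -m handwheel '[[0.08,0.24,0,0,0.8],[0,0,-1,0,0.8],[0,0,-1,0,0.8],[0,0,-0.3,0,0.8],[0,0,0,0,0.8]]' 30 |grep force; python3 st.py;  python3 -m handwheel '[[0,0,-0.3,0,0.8],[0,0,-0.3,0,0.8],[0,0,-0.2,0,0.8],[0,0,0,0,0.8]]'|grep force; python3 st.py;
```

```text
force: [-0.1, -0.2, -0.6]
gripper_force: 30.0
t 5.95 tip mm [558.1 -13.2  73.7] mag [-28.7   2.3] toolxyaw 0.0962 z [-0.001  0.    -1.   ] F [-0.1 -0.2 -0.6] open 39.8 gf 30.0
force: [0.3, -0.2, 2.3]
gripper_force: 30.0
t 6.45 tip mm [558.9 -13.3  66.6] mag [-27.9   2.2] toolxyaw 0.0961 z [ 0.001 -0.    -1.   ] F [ 0.3 -0.2  2.3] open 39.7 gf 30.0
```

```bash
python3 - <<'E'
from h import *
t=read_camera("top")[:,:,::-1]; s=read_camera("side")[:,:,::-1]
cv2.imwrite("pics/top2.png",t);cv2.imwrite("pics/side2.png",s)
c=np.zeros((600,800,3),np.uint8)
c[:,:250]=cv2.resize(t[250:310,320:345+0],(250,600))if 0 else cv2.resize(t[240:300,320:345],(250,600)); c[:540,260:]=cv2.resize(s[185:275,300:390],(540,540)); cv2.imwrite("pics/c2.png",c)
t=t.astype(int)
for r in (270,274,278,282,286,288,290,292): print(r,[int(t[r,c,2]) for c in range(318,358)])
E
```

```text
270 [32, 32, 32, 34, 43, 46, 66, 107, 116, 111, 107, 100, 86, 66, 65, 66, 66, 66, 66, 67, 66, 73, 79, 83, 88, 95, 94, 94, 97, 82, 54, 35, 36, 38, 30, 26, 26, 26, 24, 26]
274 [44, 44, 43, 42, 42, 60, 57, 54, 56, 53, 50, 51, 53, 53, 56, 58, 56, 53, 52, 53, 56, 58, 58, 57, 57, 60, 40, 34, 35, 33, 33, 35, 36, 37, 44, 47, 40, 36, 36, 37]
278 [83, 83, 82, 82, 81, 83, 61, 52, 56, 55, 50, 49, 51, 53, 53, 56, 58, 54, 52, 52, 54, 57, 59, 58, 58, 59, 50, 40, 41, 40, 39, 38, 42, 43, 48, 49, 49, 52, 53, 52]
282 [177, 176, 176, 177, 142, 165, 128, 72, 56, 56, 53, 50, 51, 52, 53, 56, 56, 56, 53, 53, 53, 56, 58, 59, 58, 59, 59, 69, 76, 76, 76, 76, 76, 75, 76, 76, 75, 76, 75, 75]
286 [181, 182, 182, 181, 182, 182, 161, 94, 55, 56, 54, 51, 51, 53, 63, 59, 57, 56, 54, 52, 53, 56, 56, 58, 58, 60, 61, 63, 76, 81, 80, 80, 80, 80, 80, 81, 81, 80, 81, 80]
288 [187, 187, 187, 187, 186, 186, 186, 114, 55, 56, 54, 51, 51, 62, 87, 95, 100, 101, 78, 66, 67, 90, 100, 102, 102, 102, 104, 84, 80, 80, 81, 81, 80, 81, 81, 81, 81, 80, 81, 80]
290 [183, 183, 184, 184, 185, 185, 185, 128, 76, 69, 69, 60, 78, 88, 88, 91, 91, 90, 85, 87, 87, 80, 76, 74, 70, 72, 67, 70, 81, 83, 83, 83, 84, 83, 83, 84, 83, 83, 83, 83]
292 [170, 171, 170, 170, 170, 170, 170, 151, 142, 144, 145, 161, 120, 95, 95, 95, 80, 74, 77, 78, 78, 79, 79, 79, 80, 80, 80, 80, 80, 79, 79, 79, 79, 79, 79, 78, 79, 79, 78, 79]
```

View pics/c2.png

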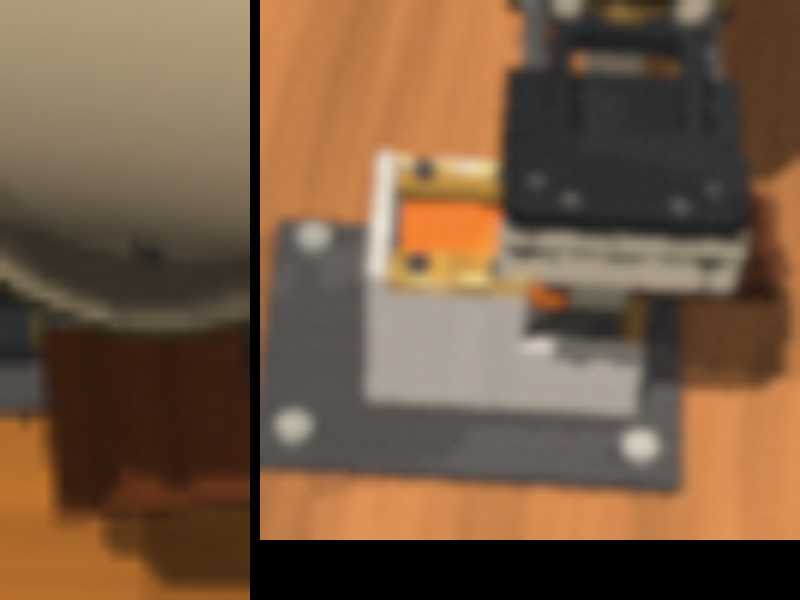

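```bash
python3 - <<'E'
from h import *
c,d=np.cos(.096),np.sin(.096)
for px in ([322.5,274],[343.5,274],[323.7,278],[324.3,282],[344.6,282],[324.7,286],[345.4,286],[335,290.5]):
    p=cast("top",[px],.076)[0]*1000-[586.3,-11.6]; print(px,np.round([c*p[0]+d*p[1],-d*p[0]+c*p[1]],1))
E
```

```text
[322.5, 274] [-54.5  21.9]
[343.5, 274] [-58.  -19.1]
[323.7, 278] [-62.5  20.3]
[324.3, 282] [-70.4  19.8]
[344.6, 282] [-73.8 -19.8]
[324.7, 286] [-78.3  19.7]
[345.4, 286] [-81.7 -20.6]
[335, 290.5] [-88.7   0.4]
```

The blank's tail is now at rows up to 290, centred within 0.5 mm of the slot, and its nose is at about x = −9. I'll press on.

```bash
python3 -m handwheel '[[0,0,-0.2,0,0.8],[0,0,0,0,0.8]]'>/dev/null; python3 st.py;python3 -m handwheel '[[0,0,-0.15,0,0.8],[0,0,0,0,0.8]]' >/dev/null; python3 st.py; python3 -m handwheel '[[0,0,-0.12,0,0.8],[0,0,0,0,0.8]]' >/dev/null; python3 st.py
```

```text
t 6.8 tip mm [558.8 -13.3  64.6] mag [-28.    2.2] toolxyaw 0.0961 z [ 0.001 -0.    -1.   ] F [0.9 0.1 2.4] open 39.5 gf 30.0
t 7.05 tip mm [559.  -13.3  64.2] mag [-27.9   2.1] toolxyaw 0.0963 z [ 0.001 -0.    -1.   ] F [-3.9  1.2 12.3] open 39.9 gf 30.0
t 7.3 tip mm [559.3 -13.3  63.6] mag [-27.5   2.1] toolxyaw 0.0964 z [ 0.001 -0.    -1.   ] F [-4.5  1.3 15.6] open 39.5 gf 30.0
```

```bash
python3 -m handwheel '[[0,0,-0.2,0,0.8],[0,0,0,0,0.8]]' >/dev/null; python3 st.py; python3 -m handwheel '[[0,0,-0.15,0,0.8],[0,0,0,0,0.8]]' >/dev/null; python3 st.py; python3 - <<'E'
from h import *
s=read_camera("side")[:,:,::-1];t=read_camera("top")[:,:,::-1]
cv2.imwrite("pics/side3.png",s);cv2.imwrite("pics/top3.png",t)
t=t.astype(int); print([int(v) for v in t[270:300,335,2]])
E
```

```text
t 7.55 tip mm [560.  -13.3  62.1] mag [-26.9   2. ] toolxyaw 0.0964 z [ 0.003 -0.    -1.   ] F [-3.9  0.8 15.9] open 39.5 gf 30.0
t 7.8 tip mm [560.4 -13.3  61. ] mag [-26.5   2. ] toolxyaw 0.0964 z [ 0.004 -0.    -1.   ] F [-2.4  1.9 17.3] open 39.7 gf 30.0
[63, 87, 86, 49, 50, 52, 53, 53, 53, 53, 53, 54, 54, 55, 55, 55, 70, 98, 99, 92, 64, 73, 74, 73, 74, 77, 86, 118, 151, 156]
```

```bash
python3 -m handwheel '[[0.3,0.03,0,0,0.8],[0,0,0,0,0.8]]' >/dev/null; python3 st.py; python3 -m handwheel '[[0.3,0.03,-0.05,0,0.8],[0,0,0,0,0.8]]' >/dev/null; python3 st.py;python3 -m handwheel '[[0.3,0.03,-0.05,0,0.8],[0,0,0,0,0.8]]' >/dev/null; python3 st.py
```

```text
t 8.15 tip mm [562.4 -13.2  60.3] mag [-24.4   1.9] toolxyaw 0.0963 z [ 0.002 -0.001 -1.   ] F [-4.7  1.1 17.8] open 39.6 gf 30.0
t 8.4 tip mm [565.3 -12.9  59.5] mag [-21.5   1.9] toolxyaw 0.0962 z [ 0.001 -0.001 -1.   ] F [-4.8 -0.3 15.3] open 39.9 gf 30.0
t 8.65 tip mm [568.2 -12.6  58.8] mag [-18.6   1.9] toolxyaw 0.0962 z [ 0.001 -0.001 -1.   ] F [-3.6 -1.4 13.6] open 40.0 gf 30.0
```

```bash
python3 -m handwheel '[[0.2,0.02,-0.03,0,0.8],[0.2,0.02,-0.03,0,0.8],[0,0,0,0,0.8]]' >/dev/null; python3 st.py; python3 - <<'E'
from h import *
s=read_camera("side")[:,:,::-1];t=read_camera("top")[:,:,::-1]
cv2.imwrite("pics/side4.png",s);cv2.imwrite("pics/top4.png",t)
c=np.zeros((600,800,3),np.uint8)
c[:,:250]=cv2.resize(t[240:300,320:345],(250,600)); c[:540,260:]=cv2.resize(s[185:275,300:390],(540,540)); cv2.imwrite("pics/c4.png",c)
E
```

```text
t 9.03 tip mm [572.  -12.2  58. ] mag [-14.8   2. ] toolxyaw 0.0962 z [ 0.001 -0.    -1.   ] F [-4.1 -0.  12.8] open 39.8 gf 30.0
```

View pics/c4.png

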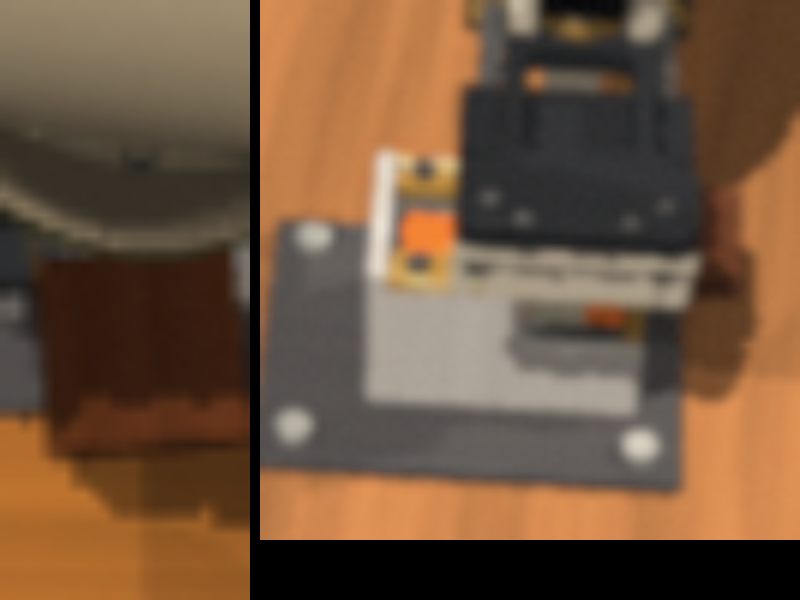

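Tail end now at row ~285 with the nose under the lips. I'll release, regrip nearer the tail, and check.

```bash
python3 -m handwheel '[[0,0,0,0,0.4],[0,0,0,0,0.3],[0,0,0,0,0.3],[0,0,0.2,0,0.3],[-1.2,-0.12,0.2,0,0.3],[-1.2,-0.12,0.2,0,0.3],[-1.2,-0.12,0.1,0,0.3],[0,0,0,0,0.3],[0,0,0,0,0.3]]' ; python3 st.py; python3 - <<'E'
from h import *
s=read_camera("side")[:,:,::-1];t=read_camera("top")[:,:,::-1]
cv2.imwrite("pics/side5.png",s);cv2.imwrite("pics/top5.png",t)
c=np.zeros((600,800,3),np.uint8)
c[:,:250]=cv2.resize(t[240:300,320:345],(250,600)); c[:540,260:]=cv2.resize(s[185:275,300:390],(540,540)); cv2.imwrite("pics/c5.png",c)
E
```

```text
t: 10.25
tool_pos: [0.5356, -0.0156, 0.25]
orientation: [-0.151, 3.137, -0.0]
force: [-0.5, -0.6, -0.5]
opening: 0.0648
gripper_force: 0.0
t 10.25 tip mm [535.7 -15.6  63.9] mag [-51.2   2.1] toolxyaw 0.096 z [ 0.001 -0.    -1.   ] F [-0.5 -0.6 -0.5] open 64.8 gf 0.0
```

View pics/c5.png

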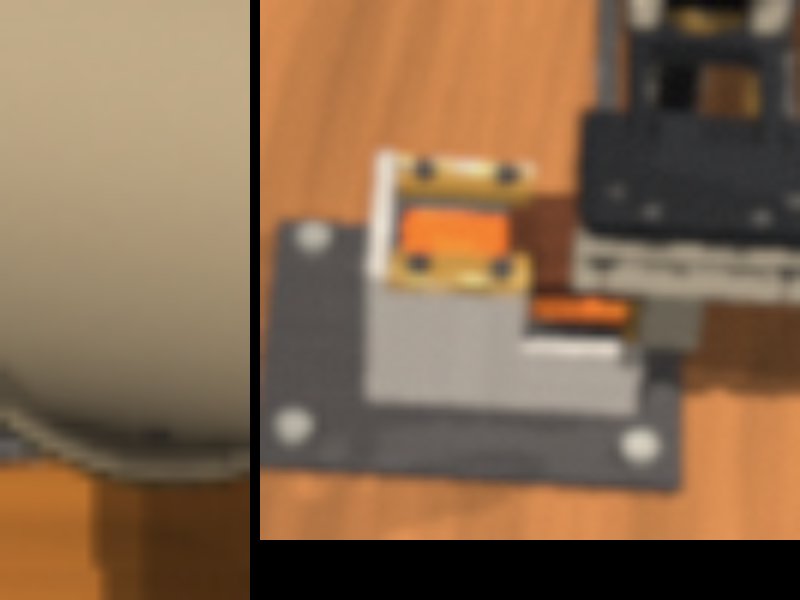

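The dark blank stays wedged under the lips (nose just past the lip edge, about px (515,250) in the crop) with the follower pressed down. I'll move back 6 mm more, grip and slide it in.

```bash
python3 -m handwheel '[[-0.6,-0.06,0.1,0,0.3],[0,0,0,0,0.5],[0,0,0,0,0.7],[0,0,0,0,0.8],[0,0,0,0,0.8],[0,0,0,0,0.8]]' 20 >/dev/null; python3 st.py; python3 -m handwheel '[[0.3,0.03,-0.04,0,0.8],[0.3,0.03,-0.04,0,0.8],[0.3,0.03,-0.04,0,0.8],[0,0,0,0,0.8]]' >/dev/null; python3 st.py
```

```text
t 11.1 tip mm [529.7 -16.2  64.7] mag [-57.3   2.1] toolxyaw 0.0962 z [ 0. -0. -1.] F [ 0.  -0.6  0.1] open 39.9 gf 20.0
t 11.6 tip mm [538.3 -15.3  63.6] mag [-48.6   2.1] toolxyaw 0.0963 z [-0.001 -0.    -1.   ] F [-5.3 -0.9  4.7] open 40.0 gf 20.0
```

```bash
python3 -m handwheel '[[0.4,0.04,-0.06,0,0.8],[0.4,0.04,-0.06,0,0.8],[0.4,0.04,-0.06,0,0.8],[0,0,0,0,0.8]]' >/dev/null; python3 st.py; python3 -m handwheel '[[0.4,0.04,-0.06,0,0.8],[0.4,0.04,-0.06,0,0.8],[0.4,0.04,-0.06,0,0.8],[0,0,0,0,0.8]]' >/dev/null; python3 st.py
```

```text
t 12.1 tip mm [551.  -14.1  62.3] mag [-35.9   2.1] toolxyaw 0.0963 z [ 0. -0. -1.] F [-3.1 -0.1  6.7] open 39.8 gf 20.0
t 12.6 tip mm [563.5 -13.   61. ] mag [-23.3   2. ] toolxyaw 0.0962 z [ 0.002 -0.    -1.   ] F [-3.2 -0.6  8.8] open 39.7 gf 20.0
```

```bash
python3 -m handwheel '[[0.25,0.02,-0.03,0,0.8],[0.2,0.02,-0.03,0,0.8],[0,0,0,0,0.8]]' >/dev/null; python3 st.py; python3 -m handwheel '[[0.2,0.02,-0.02,0,0.8],[0,0,0,0,0.8]]' >/dev/null; python3 st.py;  python3 - <<'E'
from h import *
s=read_camera("side")[:,:,::-1];t=read_camera("top")[:,:,::-1]
cv2.imwrite("pics/side6.png",s);cv2.imwrite("pics/top6.png",t)
c=np.zeros((600,800,3),np.uint8)
c[:,:250]=cv2.resize(t[240:300,320:345],(250,600)); c[:540,260:]=cv2.resize(s[185:275,300:390],(540,540)); cv2.imwrite("pics/c6.png",c)
E
```

```text
t 12.97 tip mm [567.2 -12.5  59.1] mag [-19.6   2.2] toolxyaw 0.0961 z [ 0. -0. -1.] F [-1.  -1.4  1. ] open 39.7 gf 20.0
t 13.22 tip mm [569.  -12.2  58.9] mag [-17.8   2.2] toolxyaw 0.0962 z [-0. -0. -1.] F [-3.2  0.   2.7] open 39.7 gf 20.0
```

View pics/c6.png

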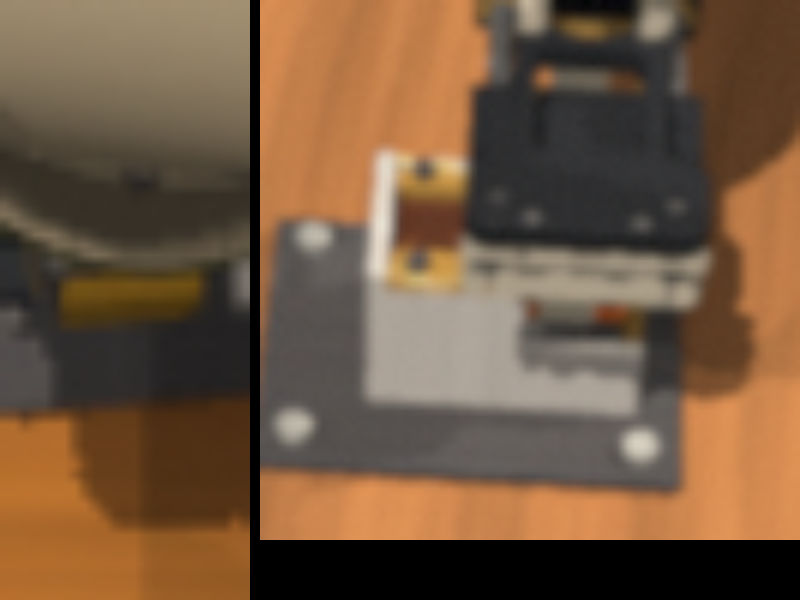

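The brass stop is fully visible in the top crop, so the tail has dropped behind it, and the blank's nose is at the back wall. I'll release and go for the light blank.

```bash
python3 -m handwheel '[[0,0,0,0,0.4],[0,0,0,0,0.2],[0,0,0,0,0],[0,0,3,0,0],[0,0,4,0,0],[-2.1,5,0,-0.07,0],[-2.1,5,0,-0.07,0],[-2.1,5,0,-0.07,0],[-2.1,5,0,-0.07,0],[0,2.8,-3,0,0]]'>/dev/null; python3 -m handwheel '[[0,0,-5,0,0],[0,0,-3,0,0],[0,0,0,0,0],[0,0,0,0,0]]'>/dev/null; python3 st.py
python3 - <<'E'
from h import *
t=read_camera("top")[:,:,::-1];s=read_camera("side")[:,:,::-1]
cv2.imwrite("pics/top7.png",t);cv2.imwrite("pics/side7.png",s)
c=np.zeros((540,800,3),np.uint8)
c[:,:390]=cv2.resize(t[195:285,300:365],(390,540)); c[:400,400:]=cv2.resize(s[190:275,300:385],(400,400)); cv2.imwrite("pics/c7.png",c)
E
```

```text
t 15.07 tip mm [486.1 216.   20.4] mag [-78.4 237.4] toolxyaw -0.184 z [ 0.002  0.001 -1.   ] F [0.7 0.5 0.6] open 93.0 gf 0.0
```

View pics/c7.png

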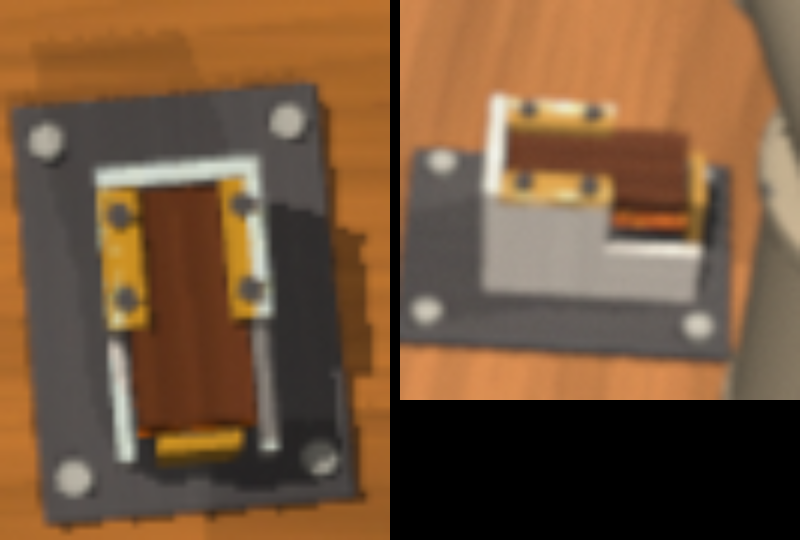

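The dark blank lies level and home, against the lips and behind the stop. Now gripping the light one.

```bash
python3 -m handwheel '[[0,0,-1.2,0,0],[0,0,-0.6,0,0],[0,0,0,0,0.5],[0,0,0,0,0.7],[0,0,0,0,0.8],[0,0,0,0,0.8],[0,0,0,0,0.8],[0,0,0,0,0.8]]' 30 >/dev/null; python3 st.py; python3 -m handwheel '[[0,0,3,0,0.8],[0,0,4,0,0.8],[0.3,-1.9,3,0,0.8],[1.4,-4,0,0.07,0.8],[1.4,-4,0,0.07,0.8],[1.4,-4,0,0.07,0.8],[1.4,-4,0,0.07,0.8],[1.4,-4,0,0,0.8],[0,-1,0,0,0.8],[0,0,0,0,0.8]]'>/dev/null;  python3 -m handwheel '[[0,0,0,0,0.8],[0,0,0,0,0.8]]'>/dev/null; python3 st.py
```

```text
t 16.18 tip mm [485.1 215.8   1.1] mag [-79.4 237.2] toolxyaw -0.1838 z [ 0.  0. -1.] F [-0.1  0.1  0.3] open 39.4 gf 30.0
t 17.68 tip mm [557.9 -12.1 101. ] mag [-28.8   3.5] toolxyaw 0.0977 z [-0.  0. -1.] F [ 0.9 -0.3  0.3] open 39.4 gf 30.0
```

```bash
python3 -m handwheel '[[0.09,-0.13,0,0,0.8],[0,0,-1.5,0,0.8],[0,0,-1,0,0.8],[0,0,-0.4,0,0.8],[0,0,0,0,0.8]]' >/dev/null; python3 st.py;  python3 -m handwheel '[[0,0,-0.3,0,0.8],[0,0,-0.3,0,0.8],[0,0,-0.2,0,0.8],[0,0,0,0,0.8]]'>/dev/null; python3 st.py; python3 - <<'E'
from h import *
t=read_camera("top"); cv2.imwrite("pics/top8.png",t[:,:,::-1]); t=t.astype(int)
for r in (274,278,282,286,290): print(r,[int(t[r,c,2]) for c in range(316,352)])
print([int(v) for v in t[276:300,335,2]])
E
```

```text
t 18.3 tip mm [558.6 -14.5  71.5] mag [-28.3   0.9] toolxyaw 0.0961 z [-0.001  0.    -1.   ] F [ 0.  -0.5 -0.8] open 39.5 gf 30.0
t 18.8 tip mm [559.4 -14.6  64.3] mag [-27.5   0.8] toolxyaw 0.0962 z [ 0.001 -0.    -1.   ] F [ 0.9 -1.   2.9] open 39.3 gf 30.0
274 [45, 45, 45, 44, 44, 43, 41, 40, 36, 52, 57, 54, 53, 53, 53, 54, 53, 54, 55, 55, 55, 56, 57, 56, 55, 53, 49, 50, 45, 37, 34, 34, 34, 35, 34, 36]
278 [75, 77, 78, 76, 75, 76, 74, 75, 59, 56, 56, 54, 54, 53, 51, 51, 53, 54, 54, 55, 55, 55, 56, 55, 55, 54, 50, 49, 50, 36, 32, 32, 29, 29, 29, 28]
282 [32, 41, 43, 45, 43, 45, 37, 43, 46, 55, 57, 56, 53, 53, 52, 52, 53, 53, 54, 55, 55, 56, 56, 54, 56, 54, 50, 49, 49, 35, 21, 19, 20, 17, 18, 20]
286 [46, 46, 46, 46, 45, 45, 46, 45, 45, 44, 54, 56, 54, 54, 52, 51, 63, 66, 66, 58, 55, 54, 56, 55, 56, 55, 52, 59, 60, 56, 33, 20, 20, 22, 19, 19]
290 [45, 44, 45, 46, 46, 45, 46, 46, 47, 40, 52, 55, 81, 87, 83, 76, 75, 82, 81, 79, 67, 58, 49, 42, 38, 33, 28, 22, 23, 21, 21, 22, 21, 21, 21, 20]
[54, 55, 55, 56, 56, 55, 55, 54, 55, 54, 58, 76, 95, 94, 79, 20, 20, 17, 18, 19, 22, 29, 39, 38]
```

```bash
python3 -m handwheel '[[0,0.1,0,0,0.8],[0,0,-0.2,0,0.8],[0,0,0,0,0.8]]'>/dev/null; python3 st.py;python3 -m handwheel '[[0,0,-0.15,0,0.8],[0,0,-0.12,0,0.8],[0,0,0,0,0.8]]' >/dev/null; python3 st.py; python3 -m handwheel '[[0,0,-0.2,0,0.8],[0,0,-0.15,0,0.8],[0,0,0,0,0.8]]' >/dev/null; python3 st.py
```

```text
t 19.23 tip mm [559.4 -13.7  62.9] mag [-27.5   1.7] toolxyaw 0.0962 z [ 0.001 -0.    -1.   ] F [-1.6 -0.4 10.7] open 39.9 gf 30.0
t 19.6 tip mm [560.  -13.7  61.6] mag [-26.8   1.6] toolxyaw 0.0963 z [ 0.002 -0.    -1.   ] F [-4.6 -1.7 18.8] open 39.7 gf 30.0
t 19.98 tip mm [560.9 -13.6  58.5] mag [-26.    1.6] toolxyaw 0.0964 z [ 0.004 -0.    -1.   ] F [-2.1 -0.4 18.7] open 39.4 gf 32.1
```

```bash
python3 -m handwheel '[[0.3,0.03,0,0,0.8],[0,0,0,0,0.8]]' >/dev/null; python3 st.py; python3 -m handwheel '[[0.3,0.03,-0.04,0,0.8],[0.3,0.03,-0.04,0,0.8],[0,0,0,0,0.8]]' >/dev/null; python3 st.py;python3 -m handwheel '[[0.2,0.02,-0.03,0,0.8],[0.1,0.01,-0.02,0,0.8],[0,0,0,0,0.8]]' >/dev/null; python3 st.py
```

```text
t 20.23 tip mm [562.6 -13.4  57.8] mag [-24.2   1.7] toolxyaw 0.0964 z [ 0.001 -0.    -1.   ] F [-6.1 -0.2 17.9] open 39.0 gf 32.1
t 20.6 tip mm [568.4 -12.7  56.4] mag [-18.4   1.9] toolxyaw 0.0964 z [ 0.001 -0.    -1.   ] F [-4.6 -0.8 15.8] open 39.8 gf 31.8
t 20.98 tip mm [571.  -12.4  55.8] mag [-15.8   1.9] toolxyaw 0.0964 z [-0. -0. -1.] F [-5.7 -2.  14.9] open 39.7 gf 31.6
```

```bash
python3 -m handwheel '[[0.15,0.015,-0.02,0,0.8],[0,0,0,0,0.8],[0,0,0,0,0.4],[0,0,0,0,0.3],[0,0,0,0,0.3],[0,0,0.2,0,0.3],[-1.4,-0.135,0.3,0,0.3],[-1.4,-0.135,0.3,0,0.3],[-1.4,-0.135,0.2,0,0.3],[0,0,0,0,0.3]]' >/dev/null;python3 -m handwheel '[[0,0,0,0,0.3]]' >/dev/null; python3 st.py; python3 - <<'E'
from h import *
s=read_camera("side")[:,:,::-1]; cv2.imwrite("pics/side9.png",s)
# row through the slot middle, along the well, in side view (crop row 235 -> 185+235/6)
for r in (222,224,226): print(r,[tuple(int(v) for v in s[r,c,::-1]) for c in range(322,356,2)])
o=cv2.imread("pics/side5.png"); print([tuple(int(v) for v in o[224,c,::-1]) for c in range(322,356,2)])
E
```

```text
t 22.35 tip mm [531.  -16.3  64.5] mag [-56.    1.9] toolxyaw 0.0961 z [ 0.001 -0.    -1.   ] F [-0.6  0.6 -0.8] open 65.1 gf 0.0
222 [(124, 115, 106), (91, 51, 32), (107, 59, 40), (109, 62, 40), (109, 65, 43), (109, 63, 42), (109, 64, 44), (107, 62, 41), (103, 59, 39), (193, 150, 99), (244, 210, 139), (238, 191, 126), (237, 187, 124), (239, 196, 128), (243, 211, 139), (243, 212, 139), (243, 206, 135)]
224 [(110, 101, 93), (85, 47, 30), (100, 58, 38), (101, 57, 38), (101, 57, 38), (104, 59, 40), (103, 57, 39), (102, 58, 39), (101, 58, 40), (194, 153, 101), (245, 213, 140), (238, 192, 128), (236, 187, 124), (238, 193, 129), (242, 208, 137), (243, 210, 138), (239, 201, 134)]
226 [(142, 115, 87), (130, 93, 52), (101, 72, 55), (125, 86, 51), (138, 96, 50), (136, 92, 50), (135, 90, 50), (123, 80, 44), (112, 73, 44), (188, 147, 96), (243, 204, 133), (235, 186, 123), (233, 181, 121), (236, 189, 125), (242, 203, 135), (243, 203, 134), (233, 187, 128)]
[(138, 120, 112), (226, 114, 52), (244, 131, 51), (242, 134, 52), (242, 139, 53), (242, 135, 53), (242, 135, 53), (242, 131, 51), (243, 131, 51), (226, 112, 46), (108, 61, 39), (97, 56, 36), (105, 62, 40), (113, 64, 41), (114, 65, 42), (127, 98, 81), (121, 112, 98)]
```

The light blank is wedged under the lips (nose at column ~340, lip edge ~345). I'll grip it and slide it home.

```bash
python3 -m handwheel '[[0,0,0,0,0.5],[0,0,0,0,0.7],[0,0,0,0,0.8],[0,0,0,0,0.8],[0,0,0,0,0.8]]' 20 >/dev/null; python3 -m handwheel '[[0.3,0.03,-0.04,0,0.8],[0.3,0.03,-0.04,0,0.8],[0.3,0.03,-0.04,0,0.8],[0,0,0,0,0.8]]' >/dev/null; python3 st.py; python3 -m handwheel '[[0.4,0.04,-0.06,0,0.8],[0.4,0.04,-0.06,0,0.8],[0.4,0.04,-0.06,0,0.8],[0,0,0,0,0.8]]' >/dev/null; python3 st.py; python3 -m handwheel '[[0.4,0.04,-0.06,0,0.8],[0.4,0.04,-0.06,0,0.8],[0.3,0.03,-0.04,0,0.8],[0,0,0,0,0.8]]' >/dev/null; python3 st.py
```

```text
t 23.52 tip mm [538.5 -15.5  63.2] mag [-48.5   1.9] toolxyaw 0.0963 z [-0.003 -0.    -1.   ] F [-6.2 -0.7  7. ] open 39.6 gf 20.0
t 24.02 tip mm [550.9 -14.3  62. ] mag [-36.    1.9] toolxyaw 0.0963 z [-0.002 -0.    -1.   ] F [-6.7 -0.3  9.2] open 39.3 gf 20.0
t 24.52 tip mm [562.1 -13.3  60.8] mag [-24.8   1.8] toolxyaw 0.0962 z [-0.001 -0.    -1.   ] F [-8.7  0.1 12.8] open 39.8 gf 20.0
```

```bash
python3 -m handwheel '[[0.25,0.02,-0.03,0,0.8],[0,0,0,0,0.8]]' >/dev/null; python3 st.py; python3 -m handwheel '[[0.2,0.02,-0.03,0,0.8],[0,0,0,0,0.8]]' >/dev/null; python3 st.py; python3 -m handwheel '[[0.2,0.02,-0.03,0,0.8],[0,0,0,0,0.8]]' >/dev/null; python3 st.py
```

```text
t 24.77 tip mm [564.4 -13.1  60.5] mag [-22.4   1.8] toolxyaw 0.0962 z [-0.002 -0.    -1.   ] F [-10.1  -0.8  13.2] open 39.8 gf 20.0
t 25.02 tip mm [567.1 -12.8  59.5] mag [-19.7   1.9] toolxyaw 0.0962 z [ 0. -0. -1.] F [-1.6 -0.8  1.6] open 40.0 gf 20.0
t 25.27 tip mm [568.8 -12.4  58.5] mag [-18.    2.1] toolxyaw 0.0962 z [-0.001  0.    -1.   ] F [-2.  -0.   1.6] open 39.7 gf 20.0
```

```bash
python3 -m handwheel '[[0,0,0,0,0.4],[0,0,0,0,0.2],[0,0,0,0,0],[0,0,3,0,0],[0,0,5,0,0],[-2,5,2,0,0],[-2,5,0,0,0],[-2,5,0,0,0],[-2,5,0,0,0],[0,0,0,0,0]]'>/dev/null; python3 st.py; python3 - <<'E'
from h import *
t=read_camera("top")[:,:,::-1];s=read_camera("side")[:,:,::-1]
c=np.zeros((540,800,3),np.uint8)
c[:,:390]=cv2.resize(t[195:285,300:365],(390,540)); c[:400,400:]=cv2.resize(s[190:275,300:385],(400,400)); cv2.imwrite("pics/c10.png",c)
E
```

```text
t 26.52 tip mm [487.6 190.7 159. ] mag [-79.3 212. ] toolxyaw 0.1009 z [ 0.     0.001 -1.   ] F [-0.2  0.  -0.4] open 93.1 gf 0.0
```

View pics/c10.png

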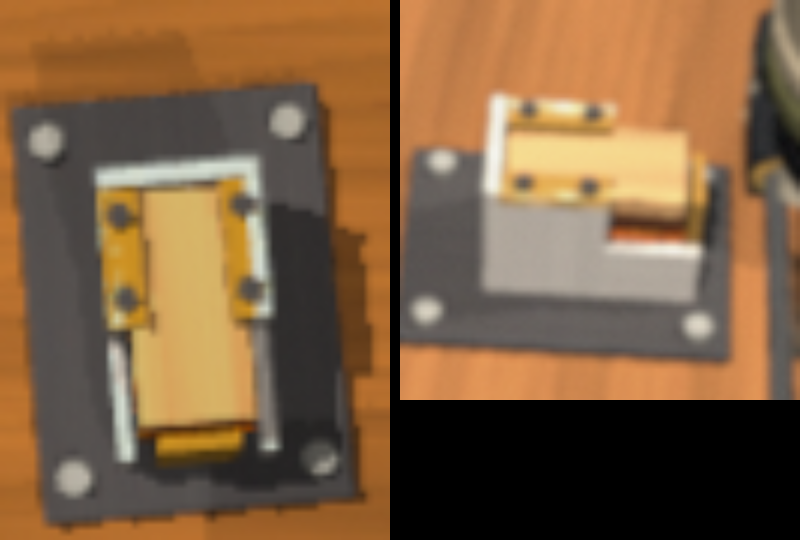

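The light blank lies level under the lips, behind the stop (top crop rows 180–430), with the dark one beneath it. Handing in.

```bash
python3 -c "
from plant import job; print(job.close_job())"
```

```text
the job is handed in; nothing more can be done
None
```

Both blanks are loaded level behind the front stop, the dark one underneath and the light one on top against the lips; the gripper is clear, the jar, stamp and cup were not touched, and the job was handed in at about 27 s.

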